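# Load the vial rack and shut the cabinet drawer to its catch

## Robot

A 7-joint arm with a two-finger parallel gripper is mounted at the origin on the work surface. World frame = base frame: x ahead of the robot, y to its left, z up, the work surface at z = 0. Lengths are in m, angles in rad, forces in N, time in s.
With the tool pointing down it reaches from about 0.425 to 0.95 m from the base axis. Payload 4.7 kg.
Tool frame: the origin (TCP) lies on the centre line of the jaws, within the pads' length; the fingertips stand robot.nose_length ahead of it and the grasp point (between the pads) lies 8 mm behind it (robot.nose_length is the distance from the TCP to the fingertips, in m); z points along the fingers, y is the line along which they close (so a half turn about z gives the same grasp; the last joint's range is limited). The gripper opens to 85 mm and grips with 20 to 120 N. Pads are 22 mm wide; open, the fingers measure 114 mm over their backs; the gripper's body (76 mm by 85 mm) begins 54 mm behind the grasp point. The pads swing forward as they close: fully open they stand 13 mm farther back than shut.
Start: joints at [1.295, 0.469, -0.049, 1.532, 0.024, 1.141, -0.082], TCP at [0.165, -0.655, 0.242] pointing down, gripper open.
Joint ranges: [-2.59, 2.59], [-0.33, 1.99], [-1.39, 1.29], [0.1, 2.45], [-1.04, 4.18], [0.21, 1.99], [-2.66, 2.66]. Speed limits (rad/s): [2.57, 2.57, 3.14, 3.14, 3.14, 3.14, 3.14].

## Interface

Orientations are given as [roll, pitch, yaw] about the fixed x, y, z axes, in that order (R = Rz(yaw) Ry(pitch) Rx(roll)).
In Python, from plant import robot gives the robot as it stands. Calls block until the motion is done:
- robot.goto(position, orientation): joint-space move of the TCP to a pose.
- robot.move_straight(position, vel=0.15, attitude=None, contact_N=None): straight line of the TCP; attitude=None keeps the orientation; vel is the mean speed in m/s. With contact_N (N) it stops when the force on the tool has changed by that much, and returns True; else False.
- robot.move_joints(angles): joint-space move.
- robot.grip(opening, strength=None): opening from 0.0 (shut) to 1.0 (fully open); strength is the grip in N (None keeps the last); returns when the fingers have stopped.
- robot.sleep(seconds).
- robot.inverse_kinematics(position, orientation): joint angles nearest the present ones, or None.
- robot.sense(): the state.
- robot.grab_frame(name): name is "scene" or "top" or "wrist"; returns a dict with "image" (384x512x3 uint8, red, green, blue), "range_z" (384x512 float32, m along the optical axis (not along the pixel's ray), 0 where there is no reading), "fx", "fy", "cx", "cy" (pixels), "R" (3x3) and "t" (3): a world point X has camera coordinates R X + t. Camera axes: x right, y down, z forward; pixel columns grow to the right and rows downward; lengths in m; the calibration is good to about 2 mm. The wrist camera is an equidistant fisheye: a pixel r from the principal point sees the ray r / f radians off the axis. A picture is of the moment at which its call begins.
A pose or a line that the arm cannot do raises robot.IKError and nothing moves.
- robot.close_job(): hands the job in; it is judged then, once.
The state is a dict: "t": time; "joint_pos": joint angles; "joint_velocities": joint speeds; "effort": joint torques, N m; "tcp_pos": TCP position; "tcp_rot": TCP orientation; "wrist_force": force on the tool from outside, world axes, zero at the start; "torque": the same for the moment, N m; "opening": opening from 0.0 (shut) to 1.0 (fully open); "gripper_force": force on a finger pad.
Only numpy, scipy, OpenCV 4.12 (cv2) and the standard library are available. Lean on these libraries where they do the work, as an engineer would, in place of code of your own. Each camera call takes 0.05 s, during which the arm holds its last target. There are 200 camera calls.

## Task

Put the rack of teal-capped vials away in the open drawer of the steel vial cabinet: keep it upright and set it down without dropping it, its two end holes over the drawer's two brass locating pins so that it sits flat on the drawer floor, and let go. Then push the drawer fully home, past its roller catch so that it clicks in and stays shut, without slamming it. Leave the white-capped rack, the bottle and the jar where they stand.

Things in the scene. Friction and masses are not known exactly. Their poses are not given: they have to be found in the camera images.
- rack_teal: rack to put away: blue, 8 glass vials with TEAL caps (fixed in it), 146 x 66 mm, 84 high, 0.4 kg, on the bench. Origin: centre of underside; x along its length, z up; same both ways round. 6 mm base plate with two through holes, 11.5 mm diameter, at x = +-60, y = 0. Black handle bar over the vials, to grip from above: 80 mm along x, 14 wide (y), 68 to 84 mm above the underside; cap tops at 51.
- rack_white: bystander: the same rack with WHITE caps; leave it alone. Origin and axes as for rack_teal.
- bottle: bystander: white plastic bottle, 62 mm diameter, 150 mm high, on the bench. Origin: centre of its underside.
- jar: bystander: amber glass jar with black lid, 76 mm diameter, 100 mm high, on the bench. Origin: centre of its underside.
- mouth (a point): middle of the upper edge of the drawer opening, in the front face of the fixed steel cabinet, 118 mm above the bench. Same axes as bay. Cabinet: 180 mm wide (y), reaches 220 mm back from here (+x), top 126 mm above the bench; a 22 mm high mint well tray lies on the rear of its top. A seated rack passes 8 mm under this edge; one riding up on the pins strikes it.
- drawer (a joint): how far the drawer is open (m): 0 = home at its stop; starts near 0.18, ends at 0.19. Slides with about 2 N friction, stays where left. From 17 to 7 mm before home a sprung roller catch resists (push about 10 N in all; let go there, it stays ajar or comes back out); past 7 mm it gives way, and from about 4 mm the catch snaps the drawer in to 0 and keeps it there.
- bay (a point): centre of the drawer floor's upper surface, 26 mm above the bench, midway between the pins; moves with the drawer. x: closing direction, into the cabinet; z up. A seated rack has its origin here, its length along x. Inside 170 mm long (x), 110 wide; side and rear walls 50 mm high; front panel 12 mm thick, 178 wide, its top 120 mm above the bench.
- pin_near (a point): tip of the brass locating pin nearer the drawer front, 60 mm from bay along -x. Pin 8 mm diameter, 16 mm high above the drawer floor, its last 6 mm tapered to 3 mm.
- pin_far (a point): tip of the other, equal brass pin, 60 mm from bay along +x.
- lip (a point): middle of the front edge of the steel finger lip on the drawer front, 109.5 mm above the bench; lip 110 mm wide (y), 5 thick, standing 14 mm out from the panel's front face. Same axes as bay. Closed fingertips pointing down can push the drawer home along +x here; the space in front of it is clear.

How it is judged:
By the outcome, as a careful person would: the job done as asked, in the order asked, and still so for the second after the job is handed in, with the robot touching nothing.
It also fails if it takes over 58 s, if anything falls off the work surface, if the arm or the gripper's body presses on something with over 40 N, if the wrist force passes 120 N, or if a joint passes its speed limit or range.

## Working session

There is one attempt and no reset: what is moved stays moved. The work goes in short steps, each a Python script; the robot and the scene stay as the last script left them, time stands still between calls to the robot, and variables do not carry over. Pictures are saved under pics/ and viewed, at most 10 in all, crops included, and the job is handed in when it is done.

```bash
mkdir -p pics; cat > h.py <<'E'
import numpy as np, cv2, pickle
from plant import robot
def snap(n,f):
    d=robot.grab_frame(n); pickle.dump(d,open(f'pics/{f}.pkl','wb')); cv2.imwrite(f'pics/{f}.png',d['image'][:,:,::-1]); return d
def load(f): return pickle.load(open(f'pics/{f}.pkl','rb'))
def px(d,u,v,z=None):
    "world point at pixel; by range, or on plane height z"
    r=np.array([(u-d['cx'])/d['fx'],(v-d['cy'])/d['fy'],1.]); R=np.array(d['R']);t=np.array(d['t'])
    if z is None: 
        return R.T@(r*d['range_z'][int(round(v)),int(round(u))]-t)
    o=-R.T@t; w=R.T@r
    return o+w*(z-o[2])/w[2]
E
python3 - <<'E'
from h import *
a=snap('scene','s0');b=snap('top','t0')
cv2.imwrite('pics/top_a.png',cv2.resize(b['image'][:,:,::-1],(800,600),interpolation=cv2.INTER_CUBIC))
for d in(a,b): print(d['R'],d['t'],d['fx'],d['cx'],d['cy'])
s=robot.sense(); print(s['t'],s['tcp_pos'],s['tcp_rot'],s['opening'],robot.nose_length)
E
```

```text
[[-0.84651442  0.53232889 -0.00626714]
 [ 0.36095065  0.56525439 -0.7417561 ]
 [-0.39131568 -0.63016936 -0.67064045]] [ 0.45534549 -0.18366725  1.6247613 ] 454.2242329472551 255.98419590749623 183.76829609234622
[[-1.66956975e-02 -9.99860049e-01 -1.06588553e-03]
 [-9.96164654e-01  1.67255480e-02 -8.58850304e-02]
 [ 8.58908382e-02 -3.72112994e-04 -9.96304484e-01]] [0.07125348 0.60624196 1.09336925] 346.62015021179064 252.67607030677928 189.30162812139187
0.1 [ 0.16477778 -0.65405995  0.24134789] [-3.13982188e+00  9.20300433e-05  2.46825482e-01] 0.9985371054621807 0.011
```

View pics/top_a.png

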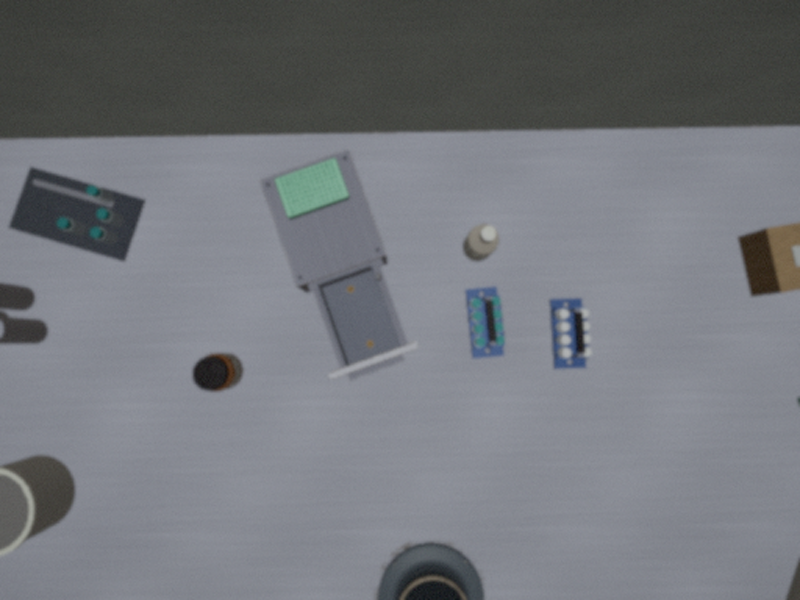

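View pics/s0.png

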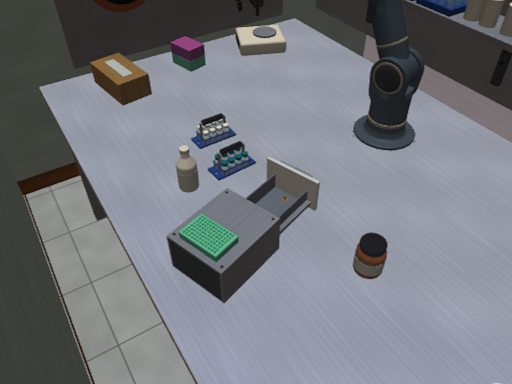

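The top view shows the teal rack at about (485,322) of the 800-px view, the white rack at (570,333), and the drawer with brass pins at (351,290) and (370,343). I'll enlarge that part.

```bash
python3 - <<'E'
from h import *
d=load('t0')
c=d['image'][160:245,185:335,::-1]
c=cv2.resize(c,None,fx=5.3333,fy=5.3333,interpolation=cv2.INTER_CUBIC); c=cv2.convertScaleAbs(c,alpha=1.5)
cv2.imwrite('pics/tc.png',c)
E
```

```text
(no output)
```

View pics/tc.png

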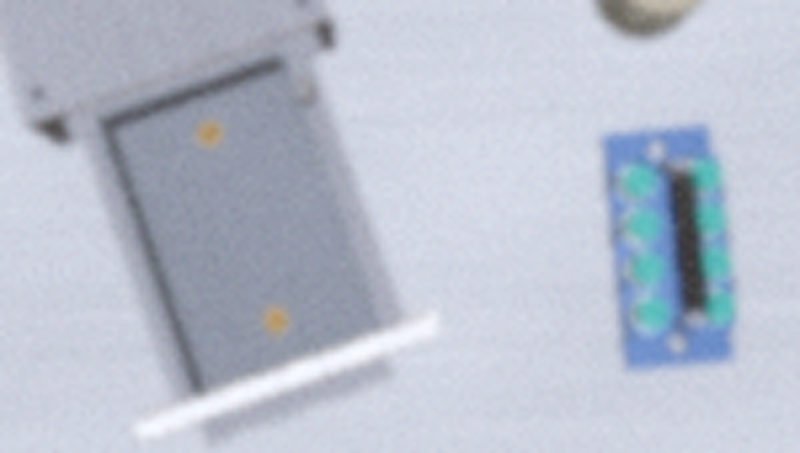

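The crop shows pin_far at (209,134), pin_near at (278,321), rack holes at (656,149) and (678,343), and the handle running from (681,172) to (695,312).

```bash
python3 - <<'E'
from h import *
d=load('t0')
def P(u,v,z): return px(d,(u+.5)/5.3333-.5+185,(v+.5)/5.3333-.5+160,z)
A={}
for n,u,v,z in [('pf',209,134,.037),('pn',278,321,.037),('h1',656,149,.004),('h2',678,343,.004),('b1',681,172,.084),('b2',695,312,.084),('pl',140,427,.12),('pr',435,322,.12),('cl',36,123,.118),('c1',603,133,.006),('c2',707,127,.006),('c3',733,358,.006),('c4',628,368,.006)]:
    A[n]=P(u,v,z); print(n,A[n].round(4))
def rep(n,a,b):
    v=A[b]-A[a]; print(n,((A[a]+A[b])/2).round(4),np.linalg.norm(v[:2]).round(4),np.degrees(np.arctan2(v[1],v[0])).round(2))
rep('pins','pn','pf');rep('holes','h2','h1');rep('bar','b2','b1');rep('panel','pr','pl');rep('c','c4','c1');rep('c','c3','c2')
print((A['c1']+A['c2']+A['c3']+A['c4'])/4)
# wrist look poses reachable?
for p in [((A['h1']+A['h2'])/2)]:
    print(robot.inverse_kinematics([p[0],p[1],.3],[np.pi,0,1.5]))
E
```

```text
pf [0.6227 0.1534 0.037 ]
pn [0.5102 0.1134 0.037 ]
h1 [ 0.6121 -0.1199  0.004 ]
h2 [ 0.4926 -0.1298  0.004 ]
b1 [ 0.5915 -0.1211  0.084 ]
b2 [ 0.5113 -0.1266  0.084 ]
pl [0.4537 0.1858 0.12  ]
pr [0.5083 0.0231 0.12  ]
cl [0.6223 0.2429 0.118 ]
c1 [ 0.6224 -0.0872  0.006 ]
c2 [ 0.625  -0.1515  0.006 ]
c3 [ 0.483  -0.1627  0.006 ]
c4 [ 0.478  -0.0985  0.006 ]
pins [0.5664 0.1334 0.037 ] 0.1194 19.57
holes [ 0.5524 -0.1249  0.004 ] 0.1198 4.71
bar [ 0.5514 -0.1238  0.084 ] 0.0803 3.9
panel [0.481  0.1044 0.12  ] 0.1716 108.54
c [ 0.5502 -0.0928  0.006 ] 0.1448 4.45
c [ 0.554  -0.1571  0.006 ] 0.1425 4.53
[ 0.55208307 -0.12497018  0.006     ]
[ 0.66970152  0.31285388 -0.65941465  1.69356031  0.203337    1.20474466
 -0.11024085]
```

```bash
python3 - <<'E'
from h import *
r=np.radians
d=load('t0'); print('bottle top',px(d,488/1.5625,232/1.5625))
for n,p,y in (('wb',[.5664,.1334,.276],19.5),('wr',[.552,-.1245,.25],4.5)):
    robot.goto(p,[np.pi,0,r(y)]); robot.sleep(.2); d=snap('wrist',n); s=robot.sense()
    print(s['t'],s['tcp_pos'],s['tcp_rot'],d['fx'],d['cx'],d['cy'],d['R'],d['t'])
a=np.hstack([cv2.imread('pics/wb.png'),cv2.imread('pics/wr.png')]); cv2.imwrite('pics/w2.png',cv2.resize(a,(800,300)))
E
```

```text
bottle top [ 0.71254607 -0.11376209  0.15010969]
3.45 [0.56649789 0.13307513 0.27594181] [3.14156177e+00 1.04360822e-04 3.39780256e-01] 297.3186396354542 258.81301537468755 196.04481310376724 [[ 3.33737732e-01 -9.42665962e-01 -1.00836021e-04]
 [-9.02208861e-01 -3.19445457e-01  2.89782281e-01]
 [-2.73200104e-01 -9.66203060e-02 -9.57092587e-01]] [-0.06353492  0.50639499  0.57825674]
4.7167 [ 0.5523801  -0.1228386   0.25027896] [-3.14141152e+00 -5.54288082e-04  8.14082906e-02] 297.3186396354542 258.81301537468755 196.04481310376724 [[ 8.26294680e-02 -9.96580194e-01 -5.36661638e-04]
 [-9.54044926e-01 -7.92583638e-02  2.88992025e-01]
 [-2.88046264e-01 -2.33672580e-02 -9.57331354e-01]] [-0.16738017  0.4776949   0.54248357]
```

View pics/w2.png

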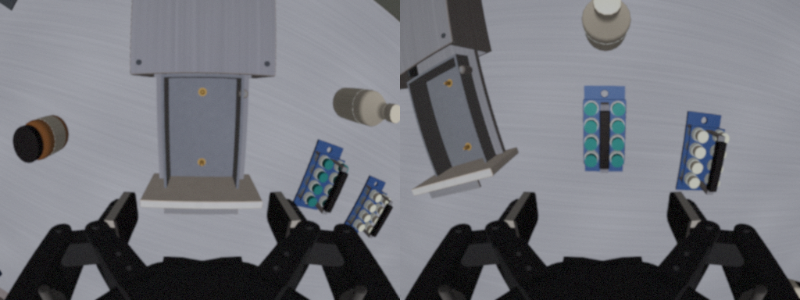

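Both wrist views are centred on their targets: the pins at about (202,92) and (202,162) in the left image, and the rack with one visible hole at (604,93) in the right. I'll enlarge both for precise readings.

```bash
python3 - <<'E'
from h import *
a=[cv2.resize(load(n)['image'][100:230,215:305,::-1],None,fx=4.4,fy=4.4,interpolation=cv2.INTER_CUBIC) for n in('wb','wr')]
cv2.imwrite('pics/w3.png',cv2.convertScaleAbs(np.hstack(a),alpha=1.4)); print(a[0].shape)
E
```

```text
(572, 396, 3)
```

View pics/w3.png

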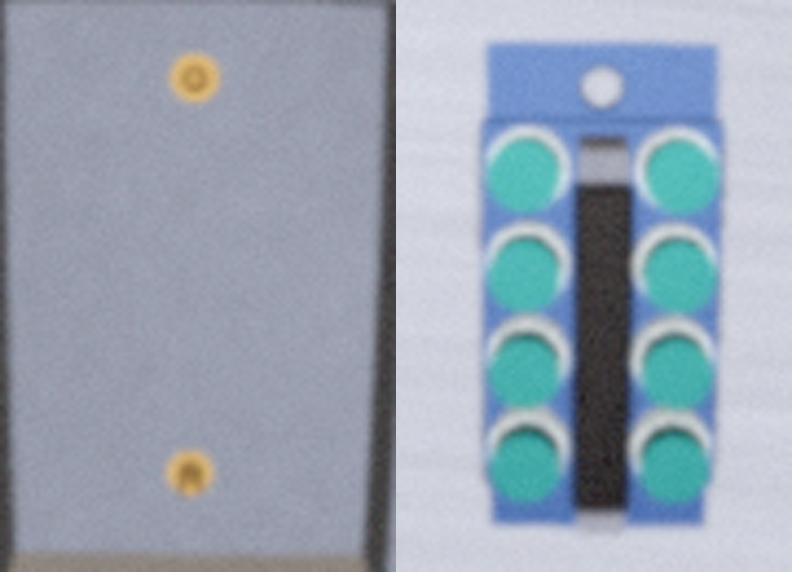

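In the enlarged crop, the pin centres are at (194,78) and (190,473). The rack's visible hole is at (602,87), its base corners at (488,45), (717,44), (492,522) and (704,522), and the handle runs from (604,186) to (601,508).

```bash
cat >> h.py <<'E'
def fish(d,u,v,z):
    x,y=u-d['cx'],v-d['cy']; r=np.hypot(x,y); th=r/d['fx']
    c=np.array([x/r*np.sin(th),y/r*np.sin(th),np.cos(th)]); R=np.array(d['R']); o=-R.T@np.array(d['t']); w=R.T@c
    return o+w*(z-o[2])/w[2]
E
python3 - <<'E'
from h import *
b,r=load('wb'),load('wr')
def P(d,u,v,z,o=0): return fish(d,(u-o+.5)/4.4-.5+215,(v+.5)/4.4-.5+100,z)
for d in (b,r): print('cam',-d['R'].T@d['t'])
def rep(n,A,B): v=B-A; print(n,A[:2].round(4),B[:2].round(4),'mid',((A+B)/2)[:2].round(4),np.linalg.norm(v[:2]).round(4),np.degrees(np.arctan2(v[1],v[0])).round(2))
for z in(.026,.042): rep(f'pins z{z}',P(b,190,473,z),P(b,194,78,z))
Q=lambda u,v,z:P(r,u,v,z,396)
h=Q(602,87,.004); n=(Q(492,522,.006)+Q(704,522,.006))/2; f=(Q(488,45,.006)+Q(717,44,.006))/2; f0=(Q(488,45,0)+Q(717,44,0))/2
rep('base z6',n,f); rep('near-hole',n,h); rep('bar',Q(601,508,.084),Q(604,186,.084)); rep('sides',Q(488,45,.006),Q(717,44,.006)); rep('sides',Q(492,522,.006),Q(704,522,.006))
s=robot.sense(); print(s['t'],s['tcp_pos'],s['tcp_rot'],robot.inverse_kinematics([.556,-.1235,.068],[np.pi,0,.08]))
E
```

```text
cam [0.63605785 0.15774471 0.40669453]
cam [ 0.6258333  -0.1162701   0.38119668]
pins z0.026 [0.5122 0.1154] [0.6255 0.1542] mid [0.5688 0.1348] 0.1198 18.9
pins z0.042 [0.5174 0.1172] [0.6259 0.1543] mid [0.5717 0.1358] 0.1147 18.9
base z6 [ 0.4818 -0.1303] [ 0.6253 -0.1195] mid [ 0.5536 -0.1249] 0.1439 4.3
near-hole [ 0.4818 -0.1303] [ 0.6128 -0.1204] mid [ 0.5473 -0.1254] 0.1313 4.32
bar [ 0.5155 -0.1278] [ 0.5931 -0.1219] mid [ 0.5543 -0.1249] 0.0778 4.35
sides [ 0.6224 -0.0872] [ 0.6282 -0.1519] mid [ 0.6253 -0.1195] 0.0649 -84.9
sides [ 0.4791 -0.0978] [ 0.4845 -0.1629] mid [ 0.4818 -0.1303] 0.0652 -85.27
4.7167 [ 0.5523801  -0.1228386   0.25027896] [-3.14141152e+00 -5.54288082e-04  8.14082906e-02] [ 0.70593666  0.63824853 -0.76258183  1.90679507  0.58886725  0.83455858
 -1.86095608]
```

```bash
python3 - <<'E'
from h import *
y=np.radians(4.3)
def st(n):
    s=robot.sense(); print(n,round(s['t'],2),s['tcp_pos'].round(4),np.round(s['tcp_rot'],4),np.round(s['wrist_force'],1),round(s['opening'],3),s['gripper_force'])
st('a'); robot.grip(.6)
robot.move_straight([.5532,-.1249,.12],vel=.12,attitude=[np.pi,0,y]); robot.sleep(.3); st('b')
print(robot.move_straight([.5532,-.1249,.068],vel=.06,contact_N=8)); robot.sleep(.3); st('c')
robot.grip(0.0,60); robot.sleep(.2); st('d')
robot.move_straight([.5532,-.1249,.073],vel=.03); robot.sleep(.2); st('e')
robot.move_straight([.5532,-.1249,.22],vel=.12); robot.sleep(.4); st('f')
d=snap('wrist','wl'); cv2.imwrite('pics/wl2.png',cv2.resize(d['image'][60:300,150:390,::-1],(600,600),interpolation=cv2.INTER_CUBIC))
E
```

```text
a 4.72 [ 0.5524 -0.1228  0.2503] [-3.1414e+00 -6.0000e-04  8.1400e-02] [-0.2  0.2  0.8] 0.998 0.0
b 6.68 [ 0.5534 -0.125   0.1204] [ 3.1413e+00 -6.0000e-04  7.4900e-02] [-0.4  0.7 -0.4] 0.602 0.0
False
c 8.0 [ 0.5533 -0.125   0.0682] [ 3.1413e+00 -4.0000e-04  7.5100e-02] [ 0.2 -0.5 -0. ] 0.599 0.0
d 8.62 [ 0.5533 -0.1252  0.0682] [ 3.1411e+00 -2.0000e-04  7.4900e-02] [-0.7 -1.9  2.5] 0.152 59.58886742591858
e 9.14 [ 0.553  -0.1248  0.0727] [-3.1414e+00  5.0000e-04  7.5100e-02] [-0.8  0.  -2.8] 0.155 58.8454395532608
f 10.92 [ 0.5532 -0.1249  0.2199] [-3.1414e+00  2.0000e-04  7.5100e-02] [-0.5  0.2 -2.7] 0.152 58.851783871650696
```

View pics/wl2.png

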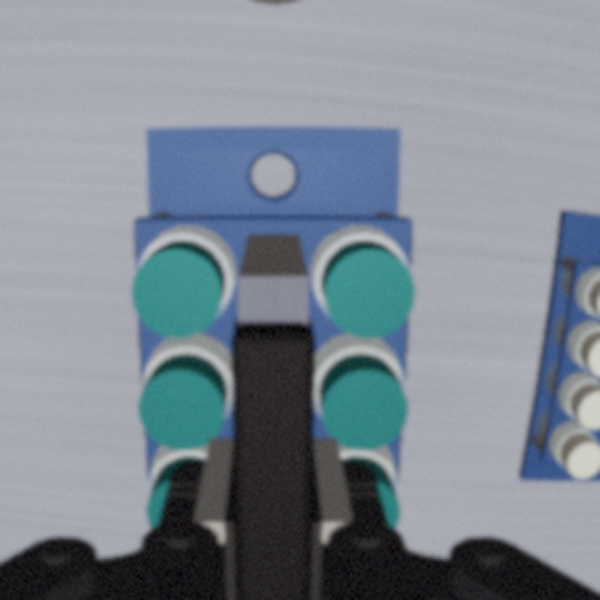

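The rack is held level; its far hole is at (273,175) in the crop and its front edge runs from (148,129) to (400,129). I'll compute how the rack sits relative to the tool, then move over the bay and look again low above the pins.

```bash
python3 - <<'E'
from h import *
d=load('wl'); F=lambda u,v,z: fish(d,150+(u+.5)/2.5-.5,60+(v+.5)/2.5-.5,z)
y=.0751; t=np.array([.5532,-.1249]); Rt=np.array([[np.cos(y),np.sin(y)],[-np.sin(y),np.cos(y)]])
for n,u,v,z in (('hole',273,175,.156),('c1',148,129,.158),('c2',400,129,.158)): print(n,Rt@(F(u,v,z)[:2]-t))
Y=np.radians(19.0); bay=[.5688,.1348]
robot.goto([.5688,.1348,.24],[np.pi,0,Y]); robot.sleep(.3)
robot.move_straight([.5688,.1348,.135],vel=.12); robot.sleep(.5)
s=robot.sense(); print(s['t'],s['tcp_pos'],s['tcp_rot'],s['wrist_force'])
d=snap('wrist','wp'); cv2.imwrite('pics/wp2.png',cv2.resize(d['image'][80:200,180:340,::-1],(800,600),interpolation=cv2.INTER_CUBIC))
E
```

```text
hole [0.05989007 0.00022035]
c1 [0.07246428 0.03247696]
c2 [ 0.07253321 -0.0325415 ]
13.8083 [0.56884119 0.13476722 0.13509596] [ 3.14154501e+00 -1.70145831e-04  3.31517856e-01] [ 0.40941254 -0.16688684 -3.34046195]
```

View pics/wp2.png

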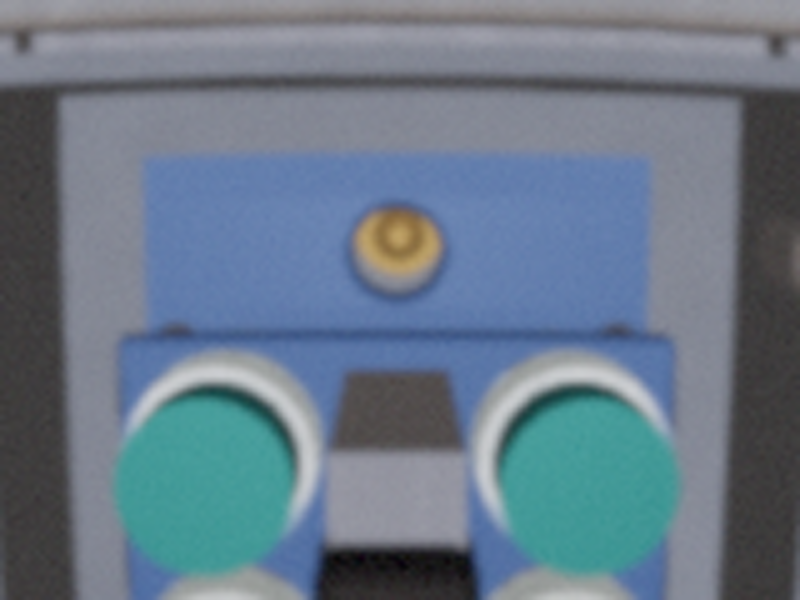

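The far pin shows through the hole: tip at (399,238), hole centre at (397,250), foot ring at (398,243). I'll compute the offset between them.

```bash
python3 - <<'E'
from h import *
d=load('wp'); F=lambda u,v,z: fish(d,180+(u+.5)/5-.5,80+(v+.5)/5-.5,z)[:2]
y=.3315; t=np.array([.5688,.1348]); Rt=np.array([[np.cos(y),np.sin(y)],[-np.sin(y),np.cos(y)]])
for n,u,v,z in (('hole',397,250,.071),('tip',399,238,.042),('foot',398,241,.026),('wallL',59,97,.026),('wallR',741,97,.026)): print(n,Rt@(F(u,v,z)-t))
b=load('wb'); P=lambda u,v,z: fish(b,(u+.5)/4.4-.5+215,(v+.5)/4.4-.5+100,z)[:2]
for z in(.026,.042): print('wb',Rt@(P(190,473,z)-t),Rt@(P(194,78,z)-t))
E
```

```text
hole [6.00727016e-02 6.37395672e-05]
tip [ 0.05984778 -0.00025125]
foot [ 0.05836557 -0.00012232]
wallL [0.08292755 0.05455878]
wallR [ 0.08307395 -0.05545751]
wb [-5.98638411e-02  7.38460951e-05] [ 0.05990992 -0.00011641]
wb [-5.43611628e-02  6.25736185e-05] [ 0.06037869 -0.00011969]
```

The hole and pin agree within 0.5 mm, so I'll lower with a contact guard.

```bash
python3 - <<'E'
from h import *
def st(n):
    s=robot.sense(); print(n,round(s['t'],2),s['tcp_pos'].round(4),np.round(s['tcp_rot'],4),np.round(s['wrist_force'],1),round(s['opening'],3))
print(robot.move_straight([.5688,.1347,.104],vel=.04,contact_N=6)); st('a')
print(robot.move_straight([.5688,.1347,.092],vel=.02,contact_N=6)); robot.sleep(.2); st('b')
E
```

```text
False
a 14.78 [0.569  0.1349 0.1042] [-3.1415e+00 -5.0000e-04  3.3170e-01] [-0.5  1.  -2.8] 0.157
True
b 15.49 [0.569  0.1346 0.0941] [ 3.1415e+00 -3.0000e-04  3.3140e-01] [ 0.9 -0.3  4.9] 0.154
```

```bash
python3 - <<'E'
from h import *
def st(n):
    s=robot.sense(); print(n,round(s['t'],2),s['tcp_pos'].round(4),np.round(s['wrist_force'],1),round(s['opening'],3))
Y=.3316; c,s_=np.cos(Y),np.sin(Y); bay=np.array([.5688,.1347])
robot.grip(.55); robot.sleep(.2); st('rel')
robot.move_straight([*bay,.13],vel=.05); robot.move_straight([*bay,.22],vel=.15); robot.sleep(.2); st('up')
d=snap('wrist','wd')
robot.grip(0.0)
for k in (.15,.14,.135):
    p=bay-k*np.array([c,s_]); q=robot.inverse_kinematics([*p,.106],[np.pi,0,Y]); print(k,p,q is not None)
    q=robot.inverse_kinematics([*p,.2],[np.pi,0,Y]); print(q)
cv2.imwrite('pics/wd2.png',cv2.resize(d['image'][60:300,110:430,::-1],(800,600),interpolation=cv2.INTER_CUBIC))
E
```

```text
rel 16.12 [0.5677 0.1338 0.0928] [-0.2  0.5 -0.3] 0.545
up 17.96 [0.5683 0.1344 0.2189] [-0.5  0.3 -0.7] 0.548
0.15 [0.4269716  0.08586656] True
[ 0.66476347  0.29018272 -1.10417363  2.07800349  0.31848768  0.95458747
 -1.84952907]
0.14 [0.43642683 0.08912212] True
[ 0.64006958  0.30949283 -1.09090338  2.05867235  0.33525594  0.96344862
 -1.86609319]
0.135 [0.44115444 0.0907499 ] True
[ 0.62818524  0.31887951 -1.08445702  2.04892215  0.34316544  0.9679161
 -1.87367775]
```

View pics/wd2.png

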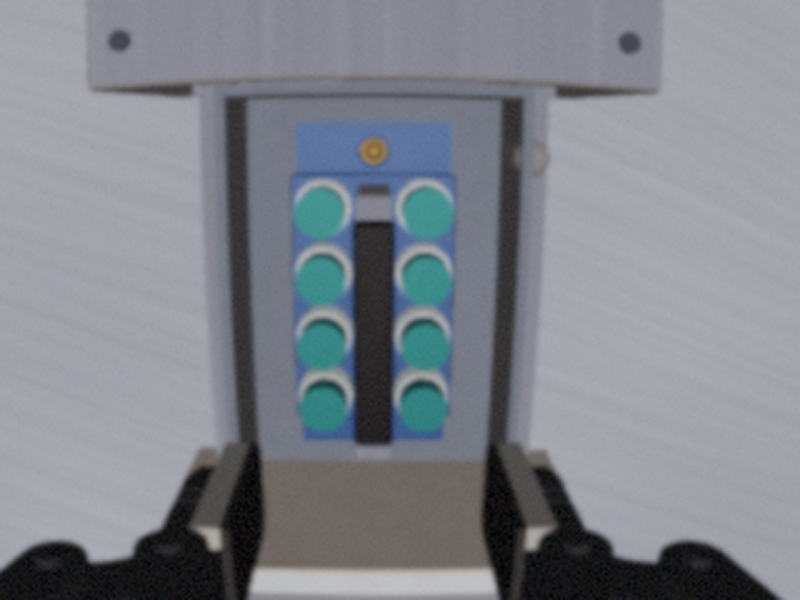

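The rack is seated: the pin pokes through the hole at (373,151) and the rack sits square in the drawer. Next is the push.

```bash
python3 - <<'E'
from h import *
Y=.3316; u=np.array([np.cos(Y),np.sin(Y)]); bay=np.array([.5688,.1347])
def at(k,z): return [*(bay+k*u),z]
def st(n):
    s=robot.sense(); print(n,round(s['t'],2),'k',round((s['tcp_pos'][:2]-bay)@u,4),s['tcp_pos'][2].round(4),'f',round(s['wrist_force'][:2]@u,1),s['wrist_force'][2].round(1))
robot.move_straight(at(-.142,.22),vel=.2); robot.move_straight(at(-.142,.106),vel=.12); st('down')
print(robot.move_straight(at(-.105,.106),vel=.03,contact_N=1.5)); st('touch')
k=(robot.sense()['tcp_pos'][:2]-bay)@u
print(robot.move_straight(at(k+.145,.106),vel=.06,contact_N=14)); st('pushed')
E
```

```text
down 20.48 k -0.1414 0.1065 f -1.1 0.8
True
touch 21.19 k -0.1232 0.1057 f -0.3 -0.7
False
pushed 23.77 k 0.0219 0.1061 f 0.0 0.8
```

```bash
cat >> h.py <<'E'
E
python3 - <<'E'
from h import *
Y=.3316; u=np.array([np.cos(Y),np.sin(Y)]); bay=np.array([.5688,.1347])
for k in np.arange(.026,.084,.004):
    hit=robot.move_straight([*(bay+k*u),.106],vel=.025,contact_N=20)
    s=robot.sense(); f=s['wrist_force'][:2]@u
    print(round(s['t'],2),round(k,3),'k',round((s['tcp_pos'][:2]-bay)@u,4),'f',round(f,1),hit)
    if hit or f<-15: break
E
```

```text
24.09 0.026 k 0.0268 f 0.1 False
24.4 0.03 k 0.0305 f -0.4 False
24.71 0.034 k 0.0332 f -3.9 False
25.02 0.038 k 0.0368 f -6.0 False
25.32 0.042 k 0.0425 f -0.2 False
25.63 0.046 k 0.0469 f 0.3 False
25.94 0.05 k 0.049 f -4.8 False
26.25 0.054 k 0.0491 f -15.1 False
```

The catch resisted from k of about 0.032 to 0.041, and the drawer then met its stop at 0.049. I'll back off and check.

```bash
python3 - <<'E'
from h import *
Y=.3316; u=np.array([np.cos(Y),np.sin(Y)]); bay=np.array([.5688,.1347])
robot.move_straight([*(bay-.005*u),.106],vel=.06); robot.move_straight([*(bay-.03*u),.25],vel=.15); robot.goto([.5,-.05,.3],[np.pi,0,Y]); robot.sleep(.5)
d=snap('top','tf'); e=snap('scene','sf'); s=robot.sense(); print(s['t'],s['wrist_force'])
a=cv2.resize(d['image'][80:260,110:400,::-1],(800,497),interpolation=cv2.INTER_CUBIC); cv2.imwrite('pics/tf2.png',a)
E
```

```text
29.8833 [ 0.2293098   0.64877257 -0.50319695]
```

View pics/tf2.png

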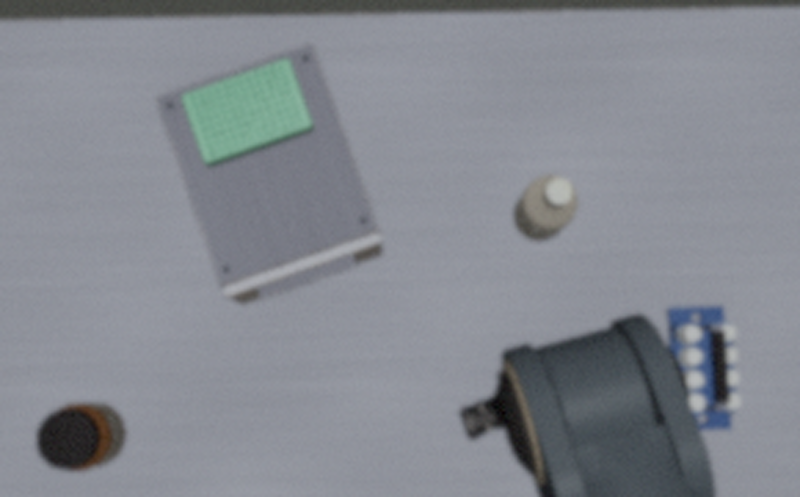

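The drawer is flush with the cabinet front along the line (225,290) to (380,238), and the bottle, jar and white rack have not moved. I'm handing the job in.

```bash
python3 -c "
from plant import robot
print(robot.close_job())"
```

```text
the job is handed in; nothing more can be done
None
```

The teal rack is seated on both pins in the drawer, the drawer is pushed home past its catch, the white rack, bottle and jar are where they stood, and I handed the job in at about 30 s.

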